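# Index the polishing fixture to its next blank and hold it

### The job

Fit the orange-gripped handle, socket down, fully home onto the square shaft of the indexing plate. With it turn the plate clockwise (seen from above), counting the clicks, to the third stop, where the next brass blank stands at the red pointer, without running past it. Finish while holding it there, the seated handle still gripped and not let go, and leave the tin, the spare polishing wheel and the compound bar where they are.

Things in the scene. Friction and masses are not known exactly. Their poses are not given: they have to be found in the camera images.
- handle_grip (a point): Centre of the orange grip bar of the loose handle: 70 mm long (along x), 14 mm thick (along y), 34 to 70 mm above the handle's underside; this point is 55 mm above the underside. The handle stands upright on the table, socket down, z up, at either side of the fixture or nearer or farther. About 0.25 kg.
- handle_mouth (a point): Centre of the mouth of the handle's square bore, in its underside. The bore is 21.5 mm wide, 29 mm deep, its mouth with a slight chamfer, in a dark steel socket block 42 x 42 mm and 34 mm high. Axes as handle_grip; the bore's sides are parallel to x and y, so it fits the shaft at any of four quarter turns.
- shaft_top (a point): Centre of the top of the square shaft, 85 mm above the table, sides parallel to x and y (they turn with the plate). 20 mm wide, top 8 mm tapered to 14.5 mm; stands 27 mm out of a dark round boss 50 mm across, on which the handle's underside rests when fully home (handle_grip then 28 mm above this point). z up. At the start x points straight away from the red pointer.
- indexer: The fixture: green fixed base 150 x 150 mm, origin under its middle on the plate's axis. On it a steel plate 120 mm across, top 52 mm above the table, with six brass blanks at its rim, one each 60 degrees, tops 60 mm above the table; the one at the pointer at the start has a red dot. The red pointer, a post 22 mm wide and 58 mm high, stands outside the rim on the -x side.
- plate (a joint): Angle of the plate, rad, growing clockwise seen from above; 0, in a stop, at the start. Stops click every 20 degrees: the third is at 1.047. It can go on to 2.25, back only to -0.12. A stop pulls the plate to its middle, at most 0.12 N m (a quarter of the way to the next; none half-way); friction 0.02 N m. The handle has 4.5 degrees of play either way.
- tin_mid (a point): Centre of a bystander: blue round tin 68 mm across, 62 mm high, loose, standing on the table. Leave alone.
- wheel_mid (a point): Centre of a bystander: spare grey polishing wheel lying flat, 68 mm across, 22 mm thick, with a hub 28 mm across up to 36 mm, loose. Leave alone.
- bar_mid (a point): Centre of a bystander: reddish-brown bar of polishing compound, 110 x 40 x 28 mm, loose, lying beyond the fixture. Leave alone.
Not all that is in view belongs to the job. There is more than one size of the part that bears handle_grip; the job needs the smallest.

How it is judged:
By the outcome, as a careful person would: the job done as asked, in the order asked, and still so for the second after the job is handed in, while the arm keeps its last pose, push and grip.
It also fails if it takes over 48 s, if anything falls off the work surface, if the arm or the gripper's body presses on something with over 40 N, if the wrist force passes 120 N, or if a joint passes its speed limit or range.

### The arm

A 6-joint arm with a two-finger parallel gripper is mounted at the origin on the work surface. World frame = base frame: x ahead of the robot, y to its left, z up, the work surface at z = 0. Lengths are in m, angles in degrees, forces in N, time in s.
With the tool pointing down it reaches from about 0.275 to 0.875 m from the base axis. Payload 12.5 kg.
Tool frame: the origin (TCP) lies midway between the tips of the shut fingers; the grasp point (between the pads) lies 19 mm behind it; y points along the fingers, x is the direction in which the jaws open and shut, and the axes are right-handed (so a half turn about y gives the same grasp; the last joint's range is limited). The gripper opens to 85 mm and grips with 20 to 120 N. Pads are 22 mm wide; open, the fingers measure 114 mm over their backs; the gripper's body (76 mm by 85 mm) begins 54 mm behind the grasp point. The pads swing forward as they close: fully open they stand 13 mm farther back than shut.
Start: joints at [-79.504, 20.094, 94.641, -0, 65.266, -4.847], TCP at [0.146, -0.53, 0.231] pointing down, gripper open.
Joint ranges: [-157.81, 157.81], [-45, 120.19], [0.68, 151.7], [-89.99, 269.99], [4.06, 180], [-164.3, 164.3]. Speed limits (degrees/s): [127.2, 127.2, 159.86, 180, 180, 180].

### API

Orientations are given as [roll, pitch, yaw] about the fixed x, y, z axes, in that order (R = Rz(yaw) Ry(pitch) Rx(roll)).
In Python, from rig import telemetry, vision, workorder gives the robot as it stands.
- The arm moves only by the tool jog_arm, never from a script. Its arguments are lists of equal length, an entry for each row: "xyz": the shift along the tool's x, y, z in m, a list of three; "rotation": the turn, a rotation vector about the tool's x, y, z in rad, a list of three; "claw": the closure in counts, from 0 (fully open) to 255 (shut). In form: {"xyz": [[dx, dy, dz], ...], "rotation": [[wx, wy, wz], ...], "claw": [claw, ...]}. A call has 1 to 10 rows; each row is the pose to reach, as a shift and turn from the pose commanded when the call began, along the tool's axes at that moment; what a row does not reach only later rows make up. A row lasts 1/8 s, in which the tool goes at most 62.5 mm and 10.7 degrees, less where a joint would pass 70% of its speed; a pose out of reach is approached as far as the arm can. A call with a gripper value outside its range is refused whole. The fingers move at their own pace and stop on an object; the grip force is fixed at half the most. Time passes only in rows, so rows that repeat a pose let the fingers close. It gives the time, the measured TCP pose, the force and the opening at its end, in the units of the state.
- telemetry.state(): the state, without advancing time (a new reading comes with each control period).
- vision.read_camera(name): name is "scene" or "top" or "wrist"; returns (picture, depth): 420x560x3 uint8, red, green, blue; 420x560 float32, m along the optical axis (not along the pixel's ray), 0 where there is no reading.
- vision.camera_model(name): a dict with "fov_y" (degrees; the focal length in pixels is half the picture's height over the tangent of half this angle, whatever the lens; pixels are square), "cx", "cy" (the principal point, pixels), "R" (3x3) and "t" (3): a world point X has camera coordinates R X + t; the wrist camera has in their place "mount" (4x4, takes a point from camera to tool coordinates, whose origin is the TCP and whose axes are the tool frame's). Camera axes: x right, y down, z forward; pixel columns grow to the right and rows downward; lengths in m; the calibration is good to about 2 mm. A picture is of the moment at which its call begins: read the wrist's pose just before it. camera_model takes no time and is no camera call.
- workorder.job_done(): hands the job in, once; it reports no verdict.
The state is a dict: "time": time; "q": joint angles; "qd": joint speeds; "joint_efforts": joint torques, N m; "ee_pos": TCP position; "ee_rot": TCP orientation; "force": force on the tool from outside, world axes, zero at the start; "ft_torque": the same for the moment, N m; "gripper_width": finger opening in m.
Only numpy, scipy, OpenCV 4.12 (cv2) and the standard library are available. Lean on these libraries where they do the work, as an engineer would, in place of code of your own. Each camera call takes 0.05 s, during which the arm holds its last target.

## Working session

There is one attempt and no reset: what is moved stays moved. The work goes in short steps, Python scripts to look and compute and a tool call to move; the robot and the scene stay as the last step left them, time stands still between calls to the robot, and variables do not carry over. Pictures are saved under pics/ and viewed, and the job is handed in when it is done.

Besides the shell and the picture viewer there is one more tool, called after "Emit:" as name(argument=value, ...), one argument or row to a line, values as JSON. jog_arm: Moves the arm, as the interface text tells. Its arguments: {"type":"object","properties":{"xyz":{"type":"array","items":{"type":"array","items":{"type":"number"}}},"rotation":{"type":"array","items":{"type":"array","items":{"type":"number"}}},"claw":{"type":"array","items":{"type":"number"}}},"required":["xyz","rotation","claw"]}

```bash
mkdir -p pics; ls
cat > h.py <<'E'
import numpy as np, cv2, json
from rig import telemetry, vision, workorder
def grab(n,tag):
    s=telemetry.state(); im,d=vision.read_camera(n)
    cv2.imwrite(f'pics/{tag}.png',im[:,:,::-1]); np.savez(f'pics/{tag}.npz',im=im,d=d,pos=s['ee_pos'],rot=s['ee_rot'])
    return s,im,d
def Rrpy(r):
    from scipy.spatial.transform import Rotation as R
    return R.from_euler('xyz',r,degrees=True).as_matrix()
def cloud(n,tag):
    z=np.load(f'pics/{tag}.npz'); im,d=z['im'],z['d']; m=vision.camera_model(n)
    f=210/np.tan(np.radians(m['fov_y']/2)); v,u=np.mgrid[0:420,0:560]
    C=np.stack([(u-m['cx'])/f*d,(v-m['cy'])/f*d,d],-1)
    if 'mount' in m:
        M=np.array(m['mount']); T=C@M[:3,:3].T+M[:3,3]; X=T@Rrpy(z['rot']).T+z['pos']
    else: X=(C-np.array(m['t']))@np.array(m['R'])
    return im,d,X
E
python3 - <<'E'
from h import *
s,_,_=grab('top','top0'); print(s); grab('scene','scene0')
m=vision.camera_model('top');print(m)
E
```

```text
pics
{'time': 0.0, 'q': array([-7.95028414e+01,  2.01242777e+01,  9.46773163e+01,  1.40261413e-03,
        6.52648277e+01, -4.84825221e+00]), 'qd': array([-0.05506285, -0.04503957,  0.00802858,  0.01716188,  0.02016108,
       -0.06299447]), 'joint_efforts': array([-1.45856859e-03, -5.06101871e+01, -2.91404146e+01, -4.15154136e-05,
        4.54649664e-03, -4.17983574e-05]), 'ee_pos': array([ 0.14551113, -0.53006023,  0.23075656]), 'ee_rot': array([-8.99931175e+01,  6.60764596e-02, -7.46551729e+01]), 'force': array([-0.19888915,  0.1669462 ,  0.48512138]), 'ft_torque': array([-0.03949432,  0.00727244, -0.03705493]), 'gripper_width': 0.08513896804955962}
{'fov_y': 47.79490533405142, 'cx': 277.47313913182427, 'cy': 215.4291228409402, 'R': array([[-0.0257125 , -0.99966514,  0.00291242],
       [-0.99862194,  0.02555212, -0.04584013],
       [ 0.04575037, -0.00408707, -0.99894454]]), 't': array([0.04967872, 0.60987269, 1.1895643 ])}
```

View pics/top0.png

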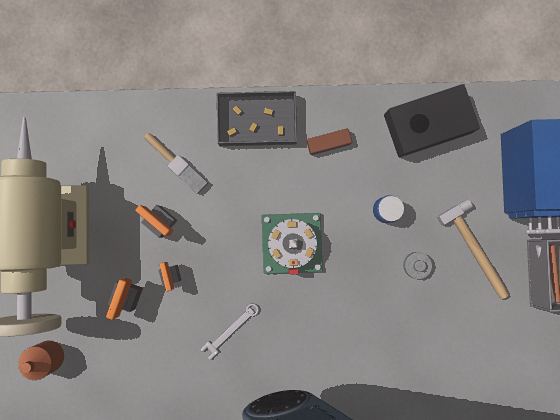

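View pics/scene0.png

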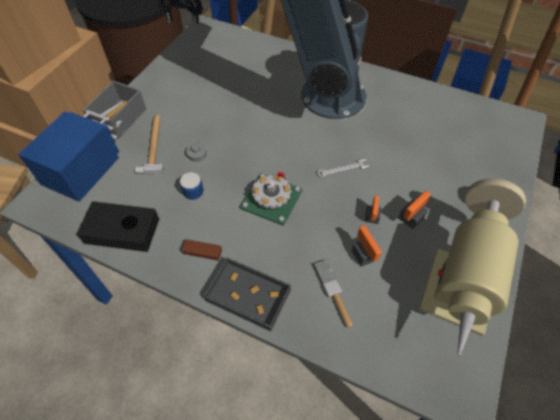

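Run:
```python
from h import *
im,d,X=cloud('top','top0')
r,g,b=[im[:,:,i].astype(int) for i in range(3)]
def rep(nm,mask,zmin=0.0):
    n,l,st,c=cv2.connectedComponentsWithStats(mask.astype(np.uint8))
    for i in range(1,n):
        if st[i,4]>25:
            P=X[(l==i)&(d>0)]
            if len(P)==0: continue
            zt=np.percentile(P[:,2],95); T=P[P[:,2]>zt-0.008]
            rr=cv2.minAreaRect((T[:,:2]*1000).astype(np.float32))
            print(nm,c[i].round(),st[i,4],'ztop',zt.round(4),'rect',np.round(rr[0],1),np.round(rr[1],1),round(rr[2],1),'mean',T.mean(0).round(4))
rep('orange',(r>180)&(g>60)&(g<150)&(b<70))
rep('red',(r>150)&(g<70)&(b<70))
rep('green',(g>r+25)&(g>b+10))
rep('brown',(r>90)&(g<80)&(b<70)&(r<170))
z=X[:,:,2]
# shaft
sub=np.zeros(z.shape,bool); sub[205:280,255:330]=1
m=sub&(z>0.075)&(d>0); print('shaft',m.sum(),X[m].mean(0),X[m].min(0),X[m].max(0))
v,u=np.where(m);print(u.mean(),v.mean())
for nm,(a,b_,c,e) in dict(tin=(190,230,365,410),wheel=(245,285,398,440)).items():
    s=np.zeros(z.shape,bool);s[a:b_,c:e]=1;m=s&(z>0.012)
    print(nm,X[m].mean(0),X[m].min(0),X[m].max(0))
big=cv2.resize(im[195:330,95:335,::-1],None,fx=3.3,fy=3.3,interpolation=cv2.INTER_CUBIC);cv2.imwrite('pics/crop0.png',big)
```

```text
orange [293. 271.] 36 ztop 0.0618 rect [ 4.725e+02 -2.000e-01] [19.6  9.5] 88.6 mean [4.715e-01 2.000e-04 5.840e-02]
green [280. 236.] 874 ztop 0.0178 rect [540.9   0.9] [146.9 146.9] 0.5 mean [0.5576 0.0285 0.0144]
green [314. 270.] 36 ztop 0.0168 rect [471.8 -52.2] [40.5  7.7] 88.4 mean [ 0.4702 -0.0538  0.0139]
brown [160. 221.] 119 ztop 0.0935 rect [607.6 322.6] [90.7 16.2] 37.9 mean [0.6022 0.3186 0.0908]
brown [169. 276.] 75 ztop 0.0705 rect [466.9 301.4] [59.5  2.7] 12.4 mean [0.4656 0.301  0.0675]
brown [122. 297.] 214 ztop 0.0949 rect [419. 411.] [17.2 95.3] 78.6 mean [0.4203 0.4107 0.0928]
brown [ 42. 367.] 291 ztop 0.0925 rect [269.3 603.9] [18.6 43.5] 71.4 mean [0.2668 0.6057 0.0892]
shaft 68 [ 5.40433501e-01 -9.18353976e-05  8.30083475e-02] [ 0.53112199 -0.00862282  0.07574527] [0.55053793 0.0087296  0.09048626]
292.6029411764706 243.23529411764707
tin [ 0.61764106 -0.23556914  0.06572655] [ 0.5558866  -0.27428425  0.01296637] [0.65291568 0.03894038 1.21612073]
wheel [ 0.47851516 -0.30641523  0.05010719] [ 0.44407186 -0.34922083  0.01250898] [0.5558866  0.03894038 1.21612073]
```

View pics/crop0.png

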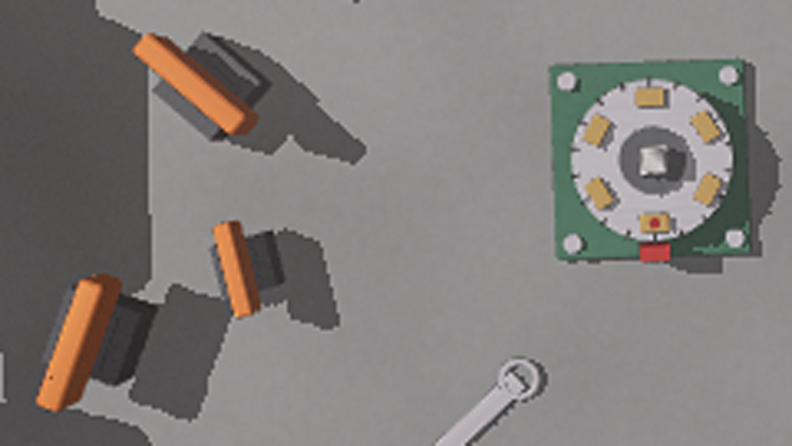

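Run:
```python
from h import *
im,d,X=cloud('top','top0'); z=X[:,:,2]
hsv=cv2.cvtColor(im,cv2.COLOR_RGB2HSV)
o=(hsv[:,:,0]<16)&(hsv[:,:,1]>150)
for nm,(a,b,c,e) in dict(small=(255,300,150,190),mid=(195,240,125,180),big=(270,325,100,145)).items():
    s=np.zeros(z.shape,bool);s[a:b,c:e]=1;m=s&o&(z>.03)
    zt=np.percentile(z[m],90); T=X[m&(z>zt-.006)]
    rr=cv2.minAreaRect((T[:,:2]*1000).astype(np.float32)); ev=np.linalg.eigh(np.cov(T[:,:2].T))[1][:,1]
    print(nm,zt,np.round(rr[0],1),np.round(rr[1],1),rr[2],'yaw',np.degrees(np.arctan(ev[1]/ev[0])),T.mean(0))
    A=X[s&(z>.012)&(z<.3)]; print(A[:,:2].min(0),A[:,:2].max(0))
s=np.zeros(z.shape,bool);s[205:280,255:330]=1
m=s&(hsv[:,:,0]>60)&(hsv[:,:,0]<90)&(hsv[:,:,1]>60)
print(cv2.minAreaRect((X[m][:,:2]*1000).astype(np.float32)))
print(vision.camera_model('wrist'))
```

```text
small 0.07258049897478562 [468.5 308.2] [67.4 13.2] 13.623801231384277 yaw 13.003396786023924 [0.46834164 0.30801332 0.07031537]
[0.43532563 0.28384231] [0.50305211 0.3319045 ]
mid 0.09870166394833119 [603.5 330.7] [93.5 18.5] 48.132965087890625 yaw 48.43426599718379 [0.60377485 0.33071725 0.09632088]
[0.56379143 0.29101008] [0.64410545 0.37223482]
big 0.09812816509068521 [496.9 252.6] [ 72.6 437.4] 24.868038177490234 yaw -60.29565742916338 [0.42237022 0.41304219 0.11037769]
[0.3740108  0.38106654] [0.46688878 0.4547646 ]
((540.60693359375, 0.16982269287109375), (147.83457946777344, 147.56570434570312), 0.7076113820075989)
{'fov_y': 59.45716975445162, 'cx': 281.4989528844744, 'cy': 215.74317474692506, 'mount': array([[ 9.99999875e-01,  2.01203419e-04, -4.58480424e-04,
         2.26715063e-05],
       [ 4.98441765e-04, -3.13437616e-01,  9.49608663e-01,
        -1.42459266e-01],
       [ 4.73594981e-05, -9.49608772e-01, -3.13437677e-01,
         8.03994838e-02],
       [ 0.00000000e+00,  0.00000000e+00,  0.00000000e+00,
         1.00000000e+00]])}
```

Emit:
jog_arm(
  xyz=[
    [-0.7,0,0.52],
    [-0.7,0,0.52],
    [-0.7,0,0.52],
    [-0.7,0,0.52],
    [-0.7,0,0.52],
    [-0.7,0,0.52],
    [-0.7,0,0.52],
    [-0.7,0,0.52],
    [-0.7,0,0.52],
    [-0.7,0,0.52],
  ],
  rotation=[
    [0,-1.8,0],
    [0,-1.8,0],
    [0,-1.8,0],
    [0,-1.8,0],
    [0,-1.8,0],
    [0,-1.8,0],
    [0,-1.8,0],
    [0,-1.8,0],
    [0,-1.8,0],
    [0,-1.8,0],
  ],
  claw=[0,0,0,0,0,0,0,0,0,0],
)

```text
time: 1.35
ee_pos: [0.3725, 0.0543, 0.2314]
ee_rot: [-90.0, -0.0, 28.8]
force: [1.8, -1.0, 0.6]
gripper_width: 0.0853
```

Emit:
jog_arm(
  xyz=[
    [0.2,0,0.17],
    [0.2,0,0.17],
    [0.2,0,0.17],
    [0.2,0,0.17],
    [0.2,0,0.17],
    [0.2,0,0.17],
    [0.2,0,0.17],
    [0.2,0,0.17],
    [0.2,0,0.17],
    [0.2,0,0.17],
  ],
  rotation=[
    [0,-1.3,0],
    [0,-1.3,0],
    [0,-1.3,0],
    [0,-1.3,0],
    [0,-1.3,0],
    [0,-1.3,0],
    [0,-1.3,0],
    [0,-1.3,0],
    [0,-1.3,0],
    [0,-1.3,0],
  ],
  claw=[0,0,0,0,0,0,0,0,0,0],
)

```text
time: 2.6
ee_pos: [0.467, 0.2968, 0.2313]
ee_rot: [-90.0, 0.0, 102.8]
force: [0.4, 0.4, -0.9]
gripper_width: 0.0853
```

```bash
cat > meas.py <<'E'
from h import *
import sys
tag=sys.argv[1]
s,_,_=grab('wrist',tag); print(s['time'],s['ee_pos'],s['ee_rot'],s['q'],s['force'])
im,d,X=cloud('wrist',tag); z=X[:,:,2]
hsv=cv2.cvtColor(im,cv2.COLOR_RGB2HSV)
o=((hsv[:,:,0]<16)&(hsv[:,:,1]>150)&(d>0)&(z>.03)).astype(np.uint8)
n,l,st,c=cv2.connectedComponentsWithStats(o)
for i in range(1,n):
    if st[i,4]<300: continue
    m=l==i; zt=np.percentile(z[m],95); T=X[m&(abs(z-zt)<.004)]
    rr=cv2.minAreaRect((T[:,:2]*1000).astype(np.float32))
    ev=np.linalg.eigh(np.cov(T[:,:2].T))[1][:,1]
    print(c[i].round(),st[i,4],'zt',round(zt,4),np.round(rr[0],1),np.round(rr[1],1),'yaw',np.degrees(np.arctan2(*ev[::-1])),T[:,:2].mean(0))
E
python3 meas.py w1
```

```text
2.6 [0.46695027 0.29679595 0.23125933] [-8.99942833e+01  7.35725093e-04  1.02827729e+02] [ 2.76189107e+01  2.04406324e+01  9.41449320e+01  8.22670961e-04
  6.54201507e+01 -7.52091609e+01] [ 0.39950088  0.37367823 -0.9102528 ]
[433. 165.] 3241 zt 0.0954 [418.6 416.3] [19.2 95.5] yaw 158.58590146618997 [0.41368368 0.41178909]
[291. 183.] 411 zt 0.0702 [466.8 306.8] [69.  13.4] yaw -166.16549672227185 [0.46293971 0.30386641]
[282. 325.] 2000 zt 0.0953 [601.8 330.1] [95.1 18.5] yaw 48.94315901747879 [0.59486124 0.32452565]
```

View pics/w1.png

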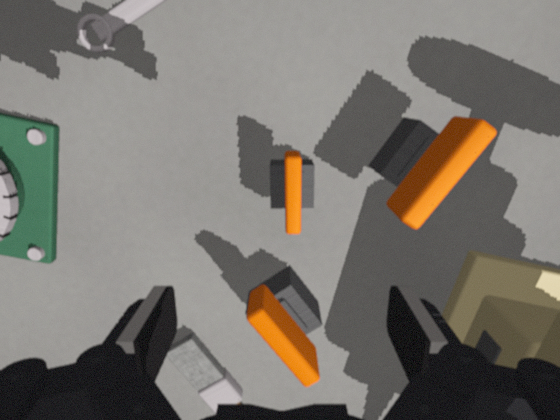

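Run:
```python
from h import *
im,d,X=cloud('wrist','w1'); z=X[:,:,2]
s=np.zeros(z.shape,bool);s[140:245,262:322]=1
hsv=cv2.cvtColor(im,cv2.COLOR_RGB2HSV)
o=s&(hsv[:,:,1]>120)&(hsv[:,:,0]<20)&(d>0)
print(o.sum(),np.percentile(z[o],[1,10,50,90,99]))
T=X[o&(abs(z-.070)<.005)]
for A in (T,):
    ev=np.linalg.eigh(np.cov(A[:,:2].T))[1][:,1]; print(len(A),np.degrees(np.arctan(ev[1]/ev[0])),A.mean(0),cv2.minAreaRect((A[:,:2]*1000).astype(np.float32)))
k=s&(z>.025)&(z<.045)&~o; A=X[k]; print('socket',k.sum(),cv2.minAreaRect((A[:,:2]*1000).astype(np.float32)))
```

```text
1370 [0.02601869 0.06078755 0.06948192 0.0705922  0.07137285]
1221 13.797565090990696 [0.46516569 0.30631365 0.0695425 ] ((466.7846374511719, 306.7885437011719), (69.03244018554688, 13.421127319335938), 12.896842002868652)
socket 1187 ((460.2305603027344, 305.453125), (55.73641586303711, 41.64999008178711), 12.677450180053711)
```

Emit:
jog_arm(
  xyz=[
    [0.01,0.04,-0.002],
    [0.01,0.09,-0.002],
    [0.01,0.14,-0.002],
    [0.01,0.175,-0.002],
    [0.01,0.193,-0.002],
    [0.01,0.193,-0.002],
    [0.01,0.193,-0.002],
  ],
  rotation=[
    [0,0,0],
    [0,-0.003,0],
    [0,-0.003,0],
    [0,-0.003,0],
    [0,-0.003,0],
    [0,-0.003,0],
    [0,-0.003,0],
  ],
  claw=[0,0,60,60,60,60,60],
)

```text
time: 3.52
ee_pos: [0.4675, 0.3075, 0.0397]
ee_rot: [-90.1, -0.0, 103.1]
force: [-0.1, -0.1, 0.1]
gripper_width: 0.0656
```

```bash
python3 meas.py w2
```

```text
3.525 [0.46749369 0.30749644 0.03967827] [-9.01200957e+01 -3.33997265e-02  1.03116978e+02] [ 2.85681798e+01  3.61751669e+01  1.00725797e+02  2.88887171e-04
  4.29743831e+01 -7.45489744e+01] [-0.1302147  -0.10764539  0.09289843]
[279. 277.] 4767 zt 0.0707 [466.5 306.5] [69.5 13.8] yaw -170.63800371538295 [0.45182497 0.30281121]
[533. 324.] 6093 zt 0.0857 [451.3 394.4] [ 3.6 12.2] yaw 161.88640872010106 [0.4530365  0.39401186]
```

View pics/w2.png

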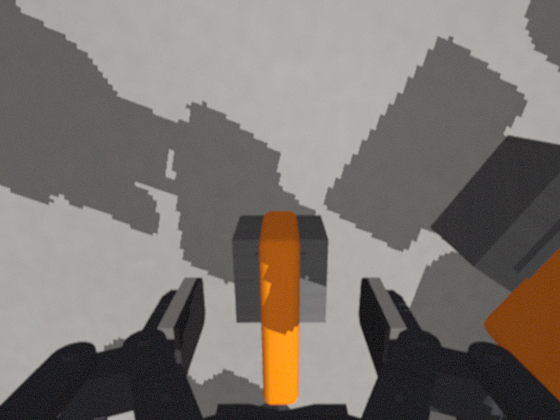

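Emit:
jog_arm(
  xyz=[
    [0,0,0],
    [0,0,0],
    [0,0,0],
    [0,0,0],
    [0,0,0],
    [0,0,0],
    [0,0,0],
    [0,0,0],
  ],
  rotation=[
    [0,0,0],
    [0,0,0],
    [0,0,0],
    [0,0,0],
    [0,0,0],
    [0,0,0],
    [0,0,0],
    [0,0,0],
  ],
  claw=[255,255,255,255,255,255,255,255],
)

```text
time: 4.58
ee_pos: [0.4668, 0.3071, 0.0386]
ee_rot: [-90.0, -0.0, 103.1]
force: [-0.6, -0.9, 5.1]
gripper_width: 0.0129
```

Emit:
jog_arm(
  xyz=[
    [0,-0.02,0],
    [0,-0.07,0],
    [0,-0.13,0],
    [-0.05,-0.13,0],
    [-0.1,-0.13,0.01],
    [-0.15,-0.13,0.015],
    [-0.2,-0.13,0.016],
    [-0.2,-0.13,0.016],
    [-0.2,-0.13,0.016],
    [-0.2,-0.13,0.016],
  ],
  rotation=[
    [0,0,0],
    [0,0,0],
    [0,0,0],
    [0,0.1,0],
    [0,0.2,0],
    [0,0.224,0],
    [0,0.224,0],
    [0,0.224,0],
    [0,0.224,0],
    [0,0.224,0],
  ],
  claw=[255,255,255,255,255,255,255,255,255,255],
)

```text
time: 5.82
ee_pos: [0.4962, 0.1095, 0.1681]
ee_rot: [-90.0, -0.0, 90.4]
force: [0.3, -0.0, -1.1]
gripper_width: 0.0132
```

```bash
python3 meas.py w3
python3 - <<'E'
from h import *
im,d,X=cloud('wrist','w3'); z=X[:,:,2]
near=(d>0)&(np.hypot(X[:,:,0]-.5405,X[:,:,1])<.12)
a=near&(abs(z-.085)<.003)&(np.hypot(X[:,:,0]-.5405,X[:,:,1])<.02)
print('shafttop',a.sum(),cv2.minAreaRect((X[a][:,:2]*1000).astype(np.float32)),X[a].mean(0))
p=near&(abs(z-.052)<.003); print('plate',cv2.minEnclosingCircle((X[p][:,:2]*1000).astype(np.float32)))
hsv=cv2.cvtColor(im,cv2.COLOR_RGB2HSV)
g=near&(hsv[:,:,0]>60)&(hsv[:,:,0]<95)&(hsv[:,:,1]>60)&(z<.03); print('green',cv2.minAreaRect((X[g][:,:2]*1000).astype(np.float32)),np.median(z[g]))
r=near&((hsv[:,:,0]<6)|(hsv[:,:,0]>172))&(hsv[:,:,1]>150); 
n,l,st,c=cv2.connectedComponentsWithStats(r.astype(np.uint8))
for i in range(1,n):
    if st[i,4]>20: print('red',c[i],st[i,4],X[l==i].mean(0),X[l==i].max(0))
E
```

```text
5.825 [0.49624456 0.10954689 0.16811996] [-8.99762728e+01 -3.94706069e-03  9.03695690e+01] [ 7.19501710e+00  2.03339980e+01  1.04352581e+02  8.19317757e-03
  5.53365110e+01 -8.31792140e+01] [ 0.25267125 -0.00298914 -1.12605404]
[127. 174.] 759 zt 0.0586 [471.2  -2.4] [12.5 22.3] yaw 92.79967859672742 [ 0.47083936 -0.00246854]
[281. 296.] 5355 zt 0.2002 [496.2 109.4] [14.5 69.9] yaw 179.31476349174417 [0.48757962 0.10918161]
[532. 321.] 1588 zt 0.0955 [582.3 298.2] [32.2 15.4] yaw -163.88351215919326 [0.57683698 0.29671264]
shafttop 520 ((539.7276000976562, -1.3585233688354492), (16.822675704956055, 16.112394332885742), 0.6001442670822144) [ 0.5389938  -0.00096349  0.08445671]
plate ((533.0812377929688, -1.3593660593032837), 68.92012786865234)
green ((539.038818359375, -1.4444732666015625), (148.19358825683594, 149.6564483642578), 0.7260186672210693) 0.013743745212578068
red [131.23978202 171.67847411] 1101 [0.46950378 0.00049594 0.04652302] [0.48749116 0.00914547 0.05943834]
red [124.30769231 208.90769231] 65 [ 0.49363301 -0.00222615  0.06069479] [0.49693443 0.00088517 0.06260587]
```

View pics/w3.png

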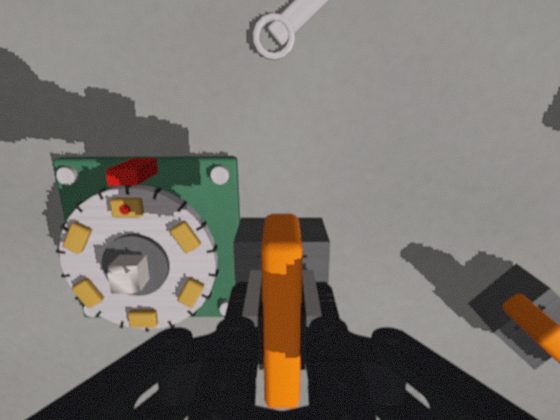

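Emit:
jog_arm(
  xyz=[
    [-0.05,0,-0.03],
    [-0.1,0,-0.08],
    [-0.111,0,-0.115],
    [-0.111,0,-0.115],
    [-0.111,0,-0.115],
    [-0.111,0,-0.115],
  ],
  rotation=[
    [0,-0.006,0],
    [0,-0.006,0],
    [0,-0.006,0],
    [0,-0.006,0],
    [0,-0.006,0],
    [0,-0.006,0],
  ],
  claw=[255,255,255,255,255,255],
)

```text
time: 6.62
ee_pos: [0.6114, -0.0008, 0.1683]
ee_rot: [-90.0, -0.0, 90.7]
force: [-0.4, -0.1, -2.1]
gripper_width: 0.0127
```

```bash
cat > sh.py <<'E'
from h import *
import sys
im,d,X=cloud('wrist',sys.argv[1]); z=X[:,:,2]
near=(d>0)&(np.hypot(X[:,:,0]-.5405,X[:,:,1])<.12)
a=near&(abs(z-.085)<.002)&(np.hypot(X[:,:,0]-.5405,X[:,:,1])<.02)
print('shafttop',a.sum(),cv2.minAreaRect((X[a][:,:2]*1000).astype(np.float32)),X[a].mean(0))
hsv=cv2.cvtColor(im,cv2.COLOR_RGB2HSV)
g=near&(hsv[:,:,0]>60)&(hsv[:,:,0]<95)&(hsv[:,:,1]>60)&(z<.03); print('green',cv2.minAreaRect((X[g][:,:2]*1000).astype(np.float32)),np.median(z[g]))
r=near&((hsv[:,:,0]<6)|(hsv[:,:,0]>172))&(hsv[:,:,1]>150); 
n,l,st,c=cv2.connectedComponentsWithStats(r.astype(np.uint8))
for i in range(1,n):
    if st[i,4]>20: print('red',c[i],st[i,4],X[l==i].mean(0),X[l==i].max(0))
E
python3 meas.py w4; python3 sh.py w4
```

```text
6.625 [ 0.61142715 -0.00079262  0.16834047] [-8.99741182e+01 -6.51239450e-03  9.07123579e+01] [-4.43772558e+00  3.02629716e+01  8.85013978e+01  4.74759707e-03
  6.12619926e+01 -9.51523686e+01] [-0.39220243 -0.10891211 -2.08075941]
[281. 295.] 5492 zt 0.2004 [611.6  -0.7] [70.2 14.2] yaw 178.41230313251896 [ 0.6019957  -0.00128039]
shafttop 709 ((539.8587646484375, -1.6899261474609375), (15.470047950744629, 16.05433464050293), 0.5705975890159607) [ 0.53992483 -0.00187925  0.08470357]
green ((540.1650390625, -1.7771072387695312), (147.4964141845703, 148.89633178710938), 0.8004941344261169) 0.013753506724444253
red [281.36601307   4.06862745] 306 [ 0.47700712 -0.00245552  0.05017144] [0.47759175 0.0083588  0.05972934]
red [281.20792079  31.22772277] 101 [ 0.49388504 -0.00235549  0.06071847] [0.49725671 0.00059953 0.0630504 ]
```

View pics/w4.png

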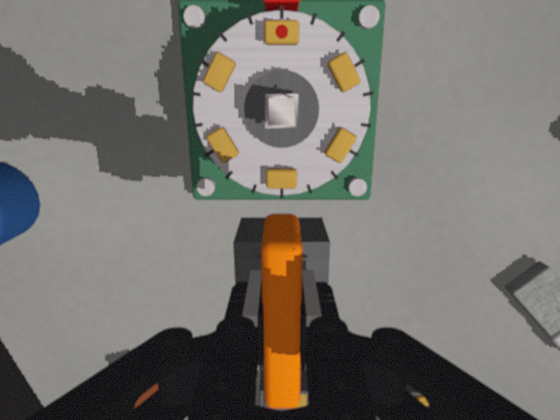

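Emit:
jog_arm(
  xyz=[
    [0,0,0.04],
    [0,0,0.0714],
    [0,0.01,0.0714],
    [0,0.03,0.0714],
    [0,0.038,0.0714],
    [0,0.038,0.0714],
  ],
  rotation=[
    [0,0,0],
    [0,0,0],
    [0,0,0],
    [0,0,0],
    [0,0,0],
    [0,0,0],
  ],
  claw=[255,255,255,255,255,255],
)

```text
time: 7.42
ee_pos: [0.5408, -0.0024, 0.1299]
ee_rot: [-90.0, -0.0, 90.7]
force: [0.7, 0.2, -2.1]
gripper_width: 0.0133
```

```bash
python3 meas.py w5; python3 sh.py w5;python3 - <<'E'
from h import *
grab('top','top1');grab('scene','scene1')
im=cv2.imread('pics/scene1.png')[140:240,215:325]; cv2.imwrite('pics/s1c.png',cv2.resize(im,None,fx=5,fy=5,interpolation=cv2.INTER_CUBIC))
E
```

```text
7.425 [ 0.54076624 -0.00239811  0.1298955 ] [-8.99529327e+01 -4.50969348e-03  9.06553272e+01] [-5.18679041e+00  2.65106047e+01  1.01195904e+02 -3.84762646e-04
  5.23407731e+01 -9.58418843e+01] [ 0.68593881  0.15250932 -2.0889581 ]
[282. 115.] 847 zt 0.0589 [470.8  -2.9] [11.5 21.7] yaw 90.77737729436967 [ 0.47078336 -0.00280616]
[281. 294.] 5179 zt 0.1619 [540.7  -2.2] [70.3 14.2] yaw 179.27796920179196 [ 0.53162002 -0.00268939]
shafttop 0 ((0.0, 0.0), (0.0, 0.0), 0.0) [nan nan nan]
green ((539.7077026367188, -1.9080123901367188), (148.3661651611328, 148.42889404296875), 0.6713308095932007) 0.013750184285972536
red [281.97155859 114.93401593] 879 [ 0.47111476 -0.00289153  0.05606649] [0.48081354 0.00799627 0.06021191]
red [282.24271845 156.02912621] 103 [ 0.49363601 -0.00246617  0.06079848] [0.49660771 0.00087656 0.06262108]sh.py:6: RuntimeWarning: Mean of empty slice.
  print('shafttop',a.sum(),cv2.minAreaRect((X[a][:,:2]*1000).astype(np.float32)),X[a].mean(0))
  ret = um.true_divide(
```

View pics/w5.png

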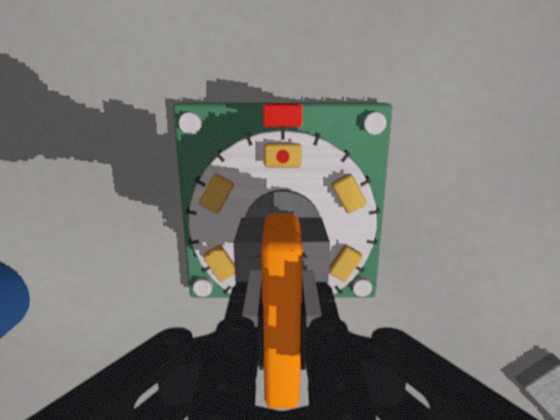

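View pics/s1c.png

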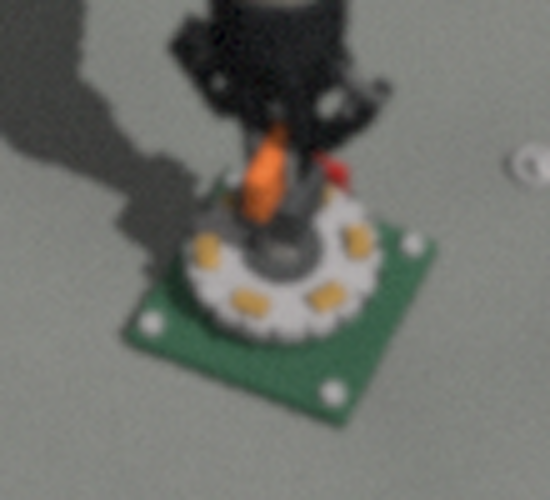

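Emit:
jog_arm(
  xyz=[
    [0.0005,0,0.0008],
    [0.0005,0.004,0.0008],
    [0.0005,0.008,0.0008],
    [0.0005,0.012,0.0008],
    [0.0005,0.015,0.0008],
    [0.0005,0.018,0.0008],
    [0.0005,0.018,0.0008],
  ],
  rotation=[
    [0,0,0],
    [0,0,0],
    [0,0,0],
    [0,0,0],
    [0,0,0],
    [0,0,0],
    [0,0,0],
  ],
  claw=[255,255,255,255,255,255,255],
)

```text
time: 8.45
ee_pos: [0.5398, -0.0021, 0.1121]
ee_rot: [-90.0, -0.0, 90.6]
force: [-0.9, -0.6, -2.2]
gripper_width: 0.0126
```

```bash
python3 meas.py w6; python3 sh.py w6 2>/dev/null; python3 -c "
from h import *
print(telemetry.state())"
```

```text
8.45 [ 0.53979157 -0.00205892  0.11206389] [-8.99759240e+01 -1.81919075e-03  9.06437499e+01] [-5.16003091e+00  2.79406168e+01  1.01993262e+02 -8.14472976e-04
  5.00902576e+01 -9.58032585e+01] [-0.87793192 -0.58551519 -2.24496847]
[282. 118.] 1027 zt 0.0588 [471.   -2.8] [11.7 21.6] yaw 90.68902122861157 [ 0.47091822 -0.00280942]
[281. 294.] 5233 zt 0.1441 [540.2  -1.8] [71.4 14.2] yaw 179.00347658583064 [ 0.5307093  -0.00242337]
shafttop 0 ((0.0, 0.0), (0.0, 0.0), 0.0) [nan nan nan]
green ((539.479736328125, -1.8793182373046875), (148.17532348632812, 148.5438995361328), 0.6650540828704834) 0.013785856249385234
red [281.47985005 118.4732896 ] 1067 [ 0.47100131 -0.00281998  0.05595085] [0.48158553 0.00806636 0.05967285]
red [281.75409836 163.36885246] 122 [ 0.49369301 -0.00241668  0.06088892] [0.49674758 0.00090947 0.06229557]
{'time': 8.5, 'q': array([-5.15920640e+00,  2.79280465e+01,  1.01983530e+02,  1.31001056e-03,
        5.00944830e+01, -9.58005682e+01]), 'qd': array([ 0.11504377, -0.24252566, -0.16476636,  0.0176726 ,  0.14473579,
       -0.00713208]), 'joint_efforts': array([-2.04355798e-03, -5.38870633e+01, -2.42825300e+01, -2.96768321e-04,
       -1.68117875e-02, -1.52316380e-05]), 'ee_pos': array([ 0.53990247, -0.0020536 ,  0.11223447]), 'ee_rot': array([-8.99940729e+01, -1.61210544e-03,  9.06405212e+01]), 'force': array([-0.28335156,  0.04764578, -1.70904896]), 'ft_torque': array([ 0.00226706,  0.01643471, -0.00581511]), 'gripper_width': 0.013123192650931516}
```

Emit:
jog_arm(
  xyz=[
    [0,0.004,0],
    [0,0.008,0],
    [0,0.011,0],
    [0,0.0135,0],
    [0,0.015,0],
    [0,0.016,0],
    [0,0.0165,0],
    [0,0.0165,0],
  ],
  rotation=[
    [0,0,0],
    [0,0,0],
    [0,0,0],
    [0,0,0],
    [0,0,0],
    [0,0,0],
    [0,0,0],
    [0,0,0],
  ],
  claw=[255,255,255,255,255,255,255,255],
)

```text
time: 9.5
ee_pos: [0.54, -0.0021, 0.0966]
ee_rot: [-90.0, 0.0, 90.6]
force: [-4.6, -1.1, 8.1]
gripper_width: 0.0128
```

```bash
python3 meas.py w7; python3 -c "
from h import *
s=telemetry.state();print(s['force'],s['ft_torque'],s['ee_pos'])"
```

```text
9.5 [ 0.53996786 -0.00211105  0.09660589] [-9.00153547e+01  6.59697277e-03  9.06456996e+01] [-5.16171300e+00  2.93152824e+01  1.02473435e+02 -6.72029215e-03
  4.81953393e+01 -9.58029345e+01] [-4.58093878 -1.10383643  8.14737649]
[282. 120.] 1243 zt 0.0589 [471.2  -2.9] [11.8 21.8] yaw 90.16039499166193 [ 0.47101201 -0.00277986]
[281. 294.] 5295 zt 0.1286 [540.3  -2.3] [71.  14.2] yaw 179.2683655828053 [ 0.53077579 -0.00244077]
[-3.83430979 -1.07928993  7.89748919] [ 0.04941789  0.76046674 -0.02149868] [ 0.53998974 -0.00210388  0.09664167]
```

Emit:
jog_arm(
  xyz=[
    [0,0.0005,0],
    [0,0.0008,0],
    [0,0.0008,0],
    [0,0.0008,0],
  ],
  rotation=[
    [0,0,0],
    [0,0,0],
    [0,0,0],
    [0,0,0],
  ],
  claw=[255,255,255,255],
)

```text
time: 10.05
ee_pos: [0.5401, -0.0021, 0.0966]
ee_rot: [-90.0, 0.0, 90.6]
force: [-7.7, -0.6, 17.7]
gripper_width: 0.0129
```

```bash
python3 meas.py w8; python3 -c "
from h import *
s=telemetry.state();print(s['force'],s['ft_torque'],s['ee_pos'])"
```

```text
10.05 [ 0.54005445 -0.00212826  0.09657245] [-9.00333591e+01  9.76485263e-03  9.06446266e+01] [-5.16205346e+00  2.93185810e+01  1.02473916e+02 -8.50781034e-03
  4.81733275e+01 -9.58010112e+01] [-7.65029773 -0.64569524 17.69656432]
[282. 120.] 1238 zt 0.0588 [471.3  -2.9] [11.9 21.7] yaw 90.17545275736393 [ 0.47108374 -0.00279692]
[281. 294.] 5258 zt 0.1287 [540.   -2.3] [70.1 14.1] yaw 179.1782232059227 [ 0.53074262 -0.00246737]
[-8.79241256 -0.10804202 18.19602089] [0.06706818 1.37040733 0.02339752] [ 0.54007279 -0.00213418  0.0966252 ]
```

Emit:
jog_arm(
  xyz=[
    [0,-0.0007,0.0002],
    [0,-0.0007,0.0002],
    [0,-0.0007,0.0002],
    [0,-0.0007,0.0002],
    [0,-0.0007,0.0002],
    [0,-0.0007,0.0002],
    [0,-0.0007,0.0002],
    [0,-0.0007,0.0002],
    [0,-0.0007,0.0002],
    [0,-0.0007,0.0002],
  ],
  rotation=[
    [0,0,0],
    [0,0.05,0],
    [0,0.1,0],
    [0,0.15,0],
    [0,0.2,0],
    [0,0.25,0],
    [0,0.3,0],
    [0,0.349,0],
    [0,0.349,0],
    [0,0.349,0],
  ],
  claw=[255,255,255,255,255,255,255,255,255,255],
)

```text
time: 11.35
ee_pos: [0.5403, -0.002, 0.0966]
ee_rot: [-90.1, -0.0, 70.6]
force: [-1.8, 1.1, 6.3]
gripper_width: 0.0128
```

```bash
cat > ang.py <<'E'
from h import *
import sys
tag=sys.argv[1]
s,_,_=grab('wrist',tag); im,d,X=cloud('wrist',tag); z=X[:,:,2]
print(s['time'],s['ee_pos'],s['ee_rot'],s['q'][5],s['force'],s['ft_torque'],s['gripper_width'])
C=np.array([.540,-.0019]); P=X[:,:,:2]-C; r=np.hypot(P[:,:,0],P[:,:,1])
hsv=cv2.cvtColor(im,cv2.COLOR_RGB2HSV)
b=(r>.035)&(r<.062)&(abs(z-.060)<.005)&(hsv[:,:,0]>14)&(hsv[:,:,0]<32)&(hsv[:,:,1]>110)
n,l,st,c=cv2.connectedComponentsWithStats(b.astype(np.uint8))
for i in range(1,n):
    if st[i,4]>120:
        p=P[(l==i)]; q,_,_=cv2.minAreaRect((p*1000).astype(np.float32)); a=np.degrees(np.arctan2(q[1],q[0])); print('blank px',c[i].round(),st[i,4],'ang',round(a,1),'r',round(float(np.hypot(*q)),1),'cw-from-pointer mod60',round((180.7-a)%60,1))
rd=((hsv[:,:,0]<6)|(hsv[:,:,0]>172))&(hsv[:,:,1]>150)&(r<.056)&(r>.035)
if rd.sum()>10: p=P[rd].mean(0); print('dot cw',(180.7-np.degrees(np.arctan2(p[1],p[0])))%360, rd.sum())
E
python3 ang.py a1
```

```text
11.35 [ 0.54032639 -0.00195737  0.09660891] [-9.00881031e+01 -3.95010709e-02  7.06346941e+01] -75.80224368607327 [-1.78883974  1.13245109  6.2661789 ] [ 0.26236382  0.22949365 -0.00727399] 0.012831936665959654
blank px [281. 166.] 925 ang 161.2 r 46.8 cw-from-pointer mod60 19.5
blank px [204. 211.] 1032 ang -139.6 r 46.2 cw-from-pointer mod60 20.3
blank px [358. 209.] 1025 ang 101.9 r 46.5 cw-from-pointer mod60 18.8
blank px [354. 288.] 909 ang 42.0 r 46.1 cw-from-pointer mod60 18.7
blank px [210. 289.] 904 ang -79.9 r 45.8 cw-from-pointer mod60 20.6
dot cw 19.93063246479616 154
```

View pics/a1.png

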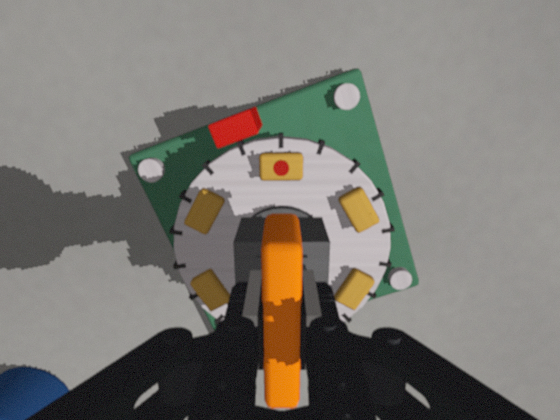

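Emit:
jog_arm(
  xyz=[
    [0,0,0],
    [0,0,0],
    [0,0,0],
    [0,0,0],
    [0,0,0],
    [0,0,0],
    [0,0,0],
    [0,0,0],
    [0,0,0],
  ],
  rotation=[
    [0,0.05,0],
    [0,0.1,0],
    [0,0.15,0],
    [0,0.2,0],
    [0,0.25,0],
    [0,0.3,0],
    [0,0.349,0],
    [0,0.349,0],
    [0,0.349,0],
  ],
  claw=[255,255,255,255,255,255,255,255,255],
)

```text
time: 12.52
ee_pos: [0.5403, -0.002, 0.0966]
ee_rot: [-90.1, -0.1, 50.6]
force: [-0.9, 0.3, 6.2]
gripper_width: 0.013
```

```bash
python3 ang.py a2
```

```text
12.525 [ 0.54033687 -0.00195182  0.09660036] [-9.00700762e+01 -6.97865877e-02  5.06409560e+01] -55.81010848735447 [-0.87482118  0.2566224   6.21708913] [ 0.33064018  0.21332396 -0.03325052] 0.012971643028785979
blank px [281. 166.] 942 ang 140.9 r 46.5 cw-from-pointer mod60 39.8
blank px [204. 210.] 1051 ang -159.8 r 46.2 cw-from-pointer mod60 40.5
blank px [359. 210.] 1031 ang 81.5 r 46.5 cw-from-pointer mod60 39.2
blank px [210. 289.] 922 ang -99.4 r 45.7 cw-from-pointer mod60 40.1
blank px [354. 289.] 920 ang 21.3 r 46.0 cw-from-pointer mod60 39.4
dot cw 40.002168431914896 149
```

Two clicks counted (plate at 40°). Now the third.

Emit:
jog_arm(
  xyz=[
    [0,0,0],
    [0,0,0],
    [0,0,0],
    [0,0,0],
    [0,0,0],
    [0,0,0],
    [0,0,0],
    [0,0,0],
    [0,0,0],
    [0,0,0],
  ],
  rotation=[
    [0,0.05,0],
    [0,0.1,0],
    [0,0.15,0],
    [0,0.2,0],
    [0,0.25,0],
    [0,0.3,0],
    [0,0.349,0],
    [0,0.349,0],
    [0,0.349,0],
    [0,0.349,0],
  ],
  claw=[255,255,255,255,255,255,255,255,255,255],
)

```text
time: 13.82
ee_pos: [0.5404, -0.0019, 0.0966]
ee_rot: [-90.0, -0.1, 30.6]
force: [-1.5, 1.4, 6.4]
gripper_width: 0.0134
```

```bash
python3 ang.py a3
python3 - <<'E'
from h import *
grab('top','top2');grab('scene','scene2')
a=cv2.imread('pics/scene0.png');b=cv2.imread('pics/scene2.png')
cv2.imwrite('pics/cmp.png',cv2.resize(b,None,fx=1.4,fy=1.4))
im,d,X=cloud('scene','scene2'); im0,d0,X0=cloud('scene','scene0')
for n,(u0,u1,v0,v1) in dict(tin=(175,210,168,202),wheel=(183,212,138,163),bar=(178,226,236,262)).items():
    print(n,np.abs(im[v0:v1,u0:u1].astype(int)-im0[v0:v1,u0:u1]).mean(), np.abs(d[v0:v1,u0:u1]-d0[v0:v1,u0:u1]).mean())
E
```

```text
13.825 [ 0.54036154 -0.00189315  0.09662429] [-90.04278241  -0.094319    30.64562782] -35.81130558600553 [-1.47160664  1.37031328  6.44678123] [ 0.34995399  0.16865144 -0.0463725 ] 0.013377675397423041
blank px [281. 166.] 959 ang 120.8 r 46.5 cw-from-pointer mod60 59.9
blank px [204. 210.] 1047 ang -179.8 r 46.4 cw-from-pointer mod60 0.5
blank px [359. 210.] 1034 ang 61.3 r 46.6 cw-from-pointer mod60 59.4
blank px [209. 289.] 931 ang -119.8 r 45.7 cw-from-pointer mod60 0.5
blank px [353. 289.] 924 ang 1.7 r 45.9 cw-from-pointer mod60 59.0
dot cw 60.46049863024709 154
tin 5.200560224089636 0.021768287
wheel 35.42068965517242 0.011637071
bar 4.255074786324786 0.009793152
```

View pics/a3.png

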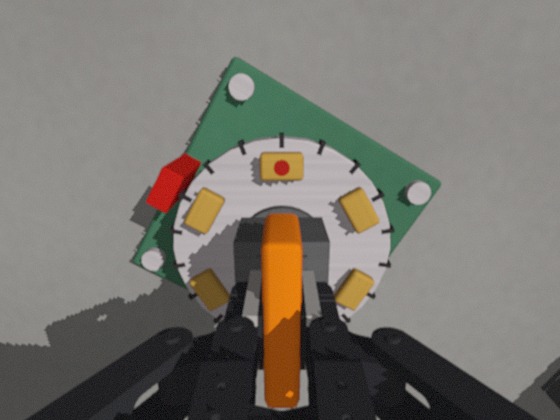

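View pics/cmp.png

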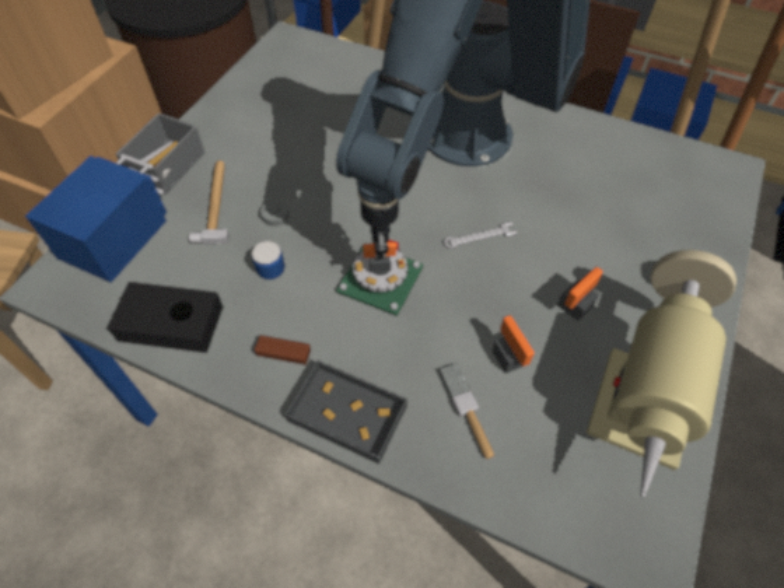

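The plate is at 60°. The next blank, at (204,210), stands at the red pointer, at (172,183). The handle is seated and gripped, and the bystanders haven't moved; the wheel is only in shadow.

```bash
python3 -c "
from h import *
print(workorder.job_done())"
```

```text
the job is handed in; nothing more can be done
None
```

I fitted the smallest of the three orange-gripped handles onto the square shaft, turned the plate clockwise to the third stop, and handed the job in at 14 s with the handle still gripped.

- **Seating:** the handle is fully home. The tool stopped at z = 0.0966 m against an expected 0.0965 m. Pressing down another 0.8 mm raised the force from 8 N to 18 N without lowering it. I then eased back to a light push of about 6 N before turning.
- **Plate angle:** I turned in three 20° moves and measured the plate after each. The red dot read 19.9°, 40.0° and 60.5°, with the five blanks in view after the last move within about 1° of 60°. The next brass blank stands at the pointer and the plate did not run past it. I counted the clicks from these camera readings; I had no force reading of the clicks themselves.
- **Bystanders:** the tin, wheel and bar are where they were in the before and after scene pictures. The wheel's area changed most between the two, and I put that down to the arm's shadow falling on it. I judged this by eye and did not re-measure their positions.
- **Disagreement between cameras:** the top and wrist cameras differed by about 1 to 2 mm on the shaft position, within the stated calibration. I used the wrist value and the fit met almost no side force; up to about 9 N of sideways force appeared while pressing home.

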